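# Snap the carrying handle onto a draining basket and hold it level

## Task

Pick up the clip-on carrying handle, press it squarely down over the cross bar of the basket standing in the drip tray until both sprung jaws have snapped shut under the bar, and then lift the basket by that handle straight up to about 10 cm above the tray, with the nuts still in it. Finish still holding it there by the handle, level and steady over the tray, with the hand touching only the handle. Leave the other things on the bench alone.

Things in the scene. Friction and masses are not known exactly. Their poses are not given: they have to be found in the camera images.
- clip_handle: Loose carrying handle, 0.3 kg, standing on four feet (52 mm over x, 76 over y). Origin: underside centre, z up, y along grip and slot. Black rubber grip bar on top, 26 mm wide (x), 90 long (y), z 82 to 108 mm; free under it down to the frame top, z 68. Dark steel frame with an open slot along y between legs at y +-33 mm (14 mm wide, flaring to 28 at the feet). Fits a bar either way round.
- clip_grip (a point): Point in the middle of the rubber grip, 98 mm above the handle's underside: a good place for the TCP, fingers closing across the 26 mm width (along the handle's x).
- clip_seat (a point): Point on the handle, 45 mm above its underside: the seat, the closed top of the slot, which stops the bar. When the handle is home this point lies on or up to 1.5 mm above the top face of the bar (5 to 6.5 mm above the bar's centre).
- jaw_front (a joint): Sprung steel jaw on the handle's -x side, hinged along y, 13 mm above the seat. 0 rad = shut (its spring holds it there), up to 0.4 open, outward. Shut, its hook lies 11.5 mm below the seat. A bar pressed on its sloping lower edge (ends 24 mm below the seat) opens it about 0.12 rad; it snaps shut behind the bar. Pressing on takes about 5 to 15 N in all.
- jaw_back (a joint): The same jaw on the handle's +x side. 0 rad = shut, grows to 0.4 as it opens.
- basket: Loose open basket of aluminium sheet, 0.3 to 0.65 kg empty, 120 mm (x) by 150 (y), walls up to 42 mm, on 4 mm feet in the drip tray; inner floor 7 mm up. Origin: underside centre, z up. A square 10 x 10 mm steel cross bar runs along y over its middle between 16 mm wide upright straps at y +-71 mm; bar top 90 mm above the origin, underside 80 mm.
- basket_bar (a point): Middle of the basket's cross bar, on the bar's centre line, 85 mm above the basket's underside. x, y, z as the basket's.
- drip_tray: Flat open steel tray fixed to the bench, 160 mm (x) by 190 mm (y), rim 16 mm high, floor 4 mm thick. Origin: centre of its underside, on the bench. It is on one side of the vise and the handle on the other; which is which changes.
- nut_a: Loose steel coupling nut lying in the basket, 26 x 30 mm and 30 mm high, about 0.08 kg, on the basket's +y side. Origin: centre of its underside. It stays in the basket.
- nut_b: The same kind of nut, on the basket's -y side.
- weld_magnet: Bystander: flat triangular welding magnet, 70 x 90 x 16 mm, loose on the bench. Origin: underside centre.
- slag_cup: Bystander: empty dark tin cup, 100 mm across, 45 mm high, loose. Origin: underside centre.
- channel_offcut: Bystander: sawn steel channel piece, 50 x 110 x 30 mm, loose. Origin: underside centre.
There are look-alikes about, which are no part of the job. Leave any blue look-alike of the clip_handle alone.

How it is judged:
On the way:
1. the handle is home on the bar with both jaws shut under it, the basket not yet lifted clear of the tray (z of clip_seat in the frame of basket_bar between 0.002 and 0.009 m and x of clip_seat in the frame of basket_bar between -0.004 and 0.004 m and value of joint each of jaw_front, jaw_back below 0.06 rad and angle between the y axis of clip_handle and the y axis of basket, either way round below 0.15 rad and z of basket in the frame of drip_tray below 0.03 m), for 0.1 s.
At the end, for the whole second after the job is handed in: Held by the handle: basket 65-165 mm above the tray's underside, within 60 mm of its centre, level to 0.1 rad, still (20 mm/s, 0.15 rad/s); handle home and square (0.15 rad), both jaws shut (under 0.06 rad); nuts in the basket; hand and arm not touching the basket (z of clip_seat in the frame of basket_bar between 0.002 and 0.009 m and x of clip_seat in the frame of basket_bar between -0.004 and 0.004 m and value of joint each of jaw_front, jaw_back below 0.06 rad and angle between the y axis of clip_handle and the y axis of basket, either way round below 0.15 rad and x of nut_a in the frame of basket between -0.057 and 0.057 m and y of nut_a in the frame of basket between -0.072 and 0.072 m and z of nut_a in the frame of basket between 0 and 0.042 m and x of nut_b in the frame of basket between -0.057 and 0.057 m and y of nut_b in the frame of basket between -0.072 and 0.072 m and z of nut_b in the frame of basket between 0 and 0.042 m and z of basket in the frame of drip_tray between 0.065 and 0.165 m and horizontal distance between basket and drip_tray below 0.06 m and angle between basket's own z axis and vertical below 0.1 rad and linear speed of basket below 0.02 m/s and angular speed of basket below 0.15 rad/s and contact force between clip_handle and basket above 1.5 N and contact force between the fingers and clip_handle above 3 N and contact force between each of the arm, the fingers and basket below 0.3 N); the arm keeps its last pose, push and grip.
It fails at once if a bystander (magnet, cup or channel piece) is moved by more than 30 mm (distance of any of weld_magnet, slag_cup, channel_offcut from where it was at the start of the episode above 0.03 m).
It fails at once if the basket is tipped by more than 0.4 rad (angle between basket's own z axis and vertical above 0.4 rad).
It also fails if it takes over 54 s, if anything falls off the work surface, if the arm or the gripper's body presses on something with over 40 N, if the wrist force passes 120 N, or if a joint passes its speed limit or range.

## Robot

A 6-joint arm with a two-finger parallel gripper is mounted at the origin on a cart in front of the work surface, level with it; the furniture and walls round the work are solid. World frame = base frame: x ahead of the robot, y to its left, z up, the work surface at z = 0. Lengths are in m, angles in rad, forces in N, time in s.
With the tool pointing down it reaches from about 0.325 to 0.9 m from the base axis. Payload 6.1 kg.
Tool frame: the origin (TCP) lies between the finger pads, 19 mm behind the fingertips; this is the grasp point; z points along the fingers, y is the line along which they close (so a half turn about z gives the same grasp; the last joint's range is limited). The gripper opens to 87 mm and grips with 3 to 60 N. Pads are 19 mm wide; open, the fingers measure 117 mm over their backs; the gripper's body (75 mm by 190 mm) begins 51 mm behind the grasp point.
Start: joints at [1.059, 0.22, 1.526, -0, 1.395, -0.126], TCP at [0.235, 0.579, 0.241] pointing down, gripper open.
Joint ranges: [-2.98, 2.98], [-0.91, 2.08], [0.09, 2.57], [-1.24, 4.39], [0.2, 2.65], [-2.68, 2.68]. Speed limits (rad/s): [2.57, 2.57, 3.01, 3.14, 3.14, 3.14].

## Interface

Orientations are given as a rotation vector (axis times angle).
In Python, from plant import bot, eyes gives the robot as it stands.
- The arm moves only by the tool apply_moves, never from a script. Its argument "steps" is a list of rows, each a list of 7 numbers: the turn, a rotation vector about the tool's x, y, z in units of 90 degrees (1.0 is 90 degrees), then the shift along the tool's x, y, z in units of 0.25 m (1.0 is 0.25 m), then the opening, from 0 (shut) to 1 (fully open). A call has 1 to 8 rows; each row is the pose to reach, as a shift and turn from the pose commanded when the call began, along the tool's axes at that moment; what a row does not reach only later rows make up. A row lasts 1/8 s, in which the tool goes at most 62.5 mm and 10.7 degrees, less where a joint would pass 70% of its speed; a pose out of reach is approached as far as the arm can. A call with a number of a shift or a turn outside -1 to 1 is refused whole. A call with a gripper value outside its range is refused whole. The fingers move at their own pace and stop on an object; the grip force is fixed at half the most. Time passes only in rows, so rows that repeat a pose let the fingers close. It gives the time, the measured TCP pose, the force, the opening and the grip force at its end, in the units of the state.
- bot.get_obs(): the state, without advancing time (a new reading comes with each control period).
- eyes.snapshot(name): name is "side" or "top" or "wrist"; returns the picture (480x640x3 uint8, red, green, blue); there is no depth.
- eyes.camera_model(name): a dict with "vertical_fov" (degrees; the focal length in pixels is half the picture's height over the tangent of half this angle, whatever the lens; pixels are square), "cx", "cy" (the principal point, pixels), "origin" and "rotation" of the camera in the world; the wrist camera has in their place "mount" (4x4, takes a point from camera to tool coordinates, whose origin is the TCP and whose axes are the flange's). Camera axes: x right, y down, z forward; pixel columns grow to the right and rows downward; lengths in m; the calibration is good to about 2 mm. A picture is of the moment at which its call begins: read the wrist's pose just before it. camera_model takes no time and is no camera call.
- bot.close_job(): hands the job in; it is judged then, once.
The state is a dict: "clock": time; "joints": joint angles; "qd": joint speeds; "joint_torque": joint torques, N m; "tool_pos": TCP position; "ee_rot": TCP orientation; "wrist_force": force on the tool from outside, world axes, zero at the start; "torque": the same for the moment, N m; "finger_gap": finger opening in m; "grasp_force": force on a finger pad.
Only numpy, scipy, OpenCV 4.12 (cv2) and the standard library are available. Lean on these libraries where they do the work, as an engineer would, in place of code of your own. Each camera call takes 0.05 s, during which the arm holds its last target. There are 200 camera calls.

## Working session

There is one attempt and no reset: what is moved stays moved. The work goes in short steps, Python scripts to look and compute and a tool call to move; the robot and the scene stay as the last step left them, time stands still between calls to the robot, and variables do not carry over. Pictures are saved under pics/ and viewed, at most 10 in all, crops included, and the job is handed in when it is done.

Besides the shell and the picture viewer there is one more tool, called after "Call:" as name(argument=value, ...) on one line, values as JSON. apply_moves: Moves the arm, as the interface text tells. Its arguments: {"type":"object","properties":{"steps":{"type":"array","items":{"type":"array","items":{"type":"number","minimum":-1,"maximum":1}}}},"required":["steps"]}

```bash
mkdir -p pics; python3 - <<'E'
from plant import bot, eyes
import cv2
for n in ("top","side"):
    cv2.imwrite(f"pics/{n}0.png", eyes.snapshot(n)[:,:,::-1]); print(n, eyes.camera_model(n))
print(eyes.camera_model("wrist")); print(bot.get_obs())
E
```

```text
top {'vertical_fov': 43.1844276898537, 'cx': 314.04792928764607, 'cy': 236.86075933342434, 'origin': array([ 0.40612277, -0.01477129,  1.79867488]), 'rotation': array([-2.12215257,  2.17581836, -0.11842591])}
side {'vertical_fov': 50.19666000112179, 'cx': 308.65406929127164, 'cy': 234.80061189892848, 'origin': array([0.94983815, 0.72288607, 1.02774132]), 'rotation': array([-0.58183976, -2.76245401,  1.0077896 ])}
{'vertical_fov': 63.79142645024403, 'cx': 320.4650661909203, 'cy': 236.94249326262727, 'mount': array([[ 5.07127805e-04, -9.66847675e-01, -2.55353317e-01,
         6.97551445e-02],
       [ 9.99999782e-01,  5.98041192e-04, -2.78386990e-04,
         2.25061006e-04],
       [ 4.21869617e-04, -2.55353121e-01,  9.66847768e-01,
        -1.43634629e-01],
       [ 0.00000000e+00,  0.00000000e+00,  0.00000000e+00,
         1.00000000e+00]])}
{'clock': 0.1, 'joints': array([ 1.05890617e+00,  2.21140188e-01,  1.52751348e+00, -2.03275641e-05,
        1.39470298e+00, -1.26074416e-01]), 'qd': array([ 0.00123976, -0.00023981, -0.00501391, -0.00112315,  0.00152296,
        0.00067313]), 'joint_torque': array([ 1.28942385e-03, -4.95937264e+01, -3.88522732e+01,  7.01514166e-02,
        5.14178700e-02, -7.27349573e-06]), 'tool_pos': array([0.23492738, 0.57858904, 0.24024213]), 'ee_rot': array([-6.02178010e-01, -3.08279467e+00,  2.64049730e-03]), 'wrist_force': array([-0.00857441,  0.03963381,  0.09598042]), 'torque': array([ 0.02539985,  0.01594327, -0.01287524]), 'grasp_force': 0.0, 'finger_gap': 0.08696952711019044}
```

View pics/top0.png

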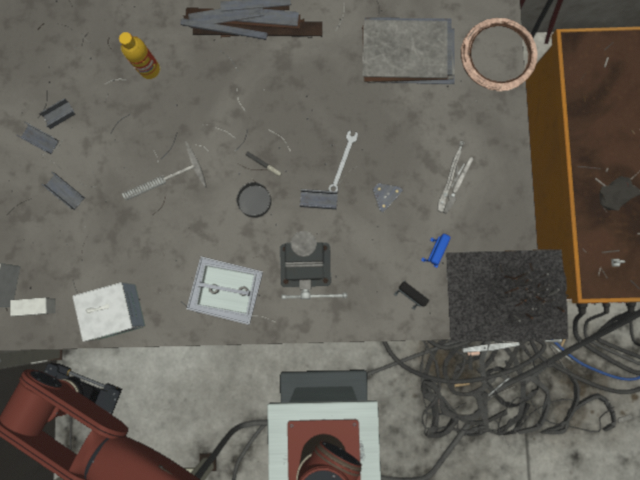

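View pics/side0.png

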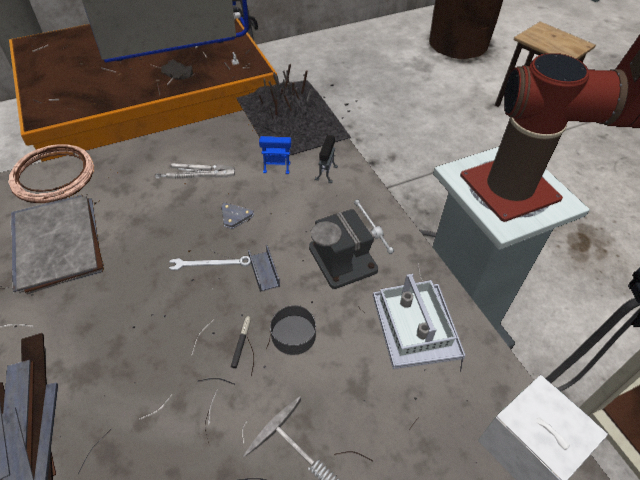

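Candidates for the handle: the black item at top (412,293) / side (327,158), and the blue look-alike at top (437,250) / side (275,153). The dark vise (305,262) and channel (318,200) aren't handles. I choose the black one. The basket with its tray is at top (225,290) / side (418,320).

```bash
cat > h.py <<'E'
from plant import bot, eyes
import cv2, numpy as np
from scipy.spatial.transform import Rotation as R
def cam(n, obs=None):
    m=eyes.camera_model(n); f=240/np.tan(np.radians(m["vertical_fov"]/2))
    if n=="wrist":
        o=obs or bot.get_obs(); T=np.eye(4); T[:3,:3]=R.from_rotvec(o["ee_rot"]).as_matrix(); T[:3,3]=o["tool_pos"]
        T=T@m["mount"]; return f,m["cx"],m["cy"],T[:3,3],T[:3,:3]
    return f,m["cx"],m["cy"],np.array(m["origin"]),R.from_rotvec(m["rotation"]).as_matrix()
def ray(c,p):
    d=c[4]@np.array([(p[0]-c[1])/c[0],(p[1]-c[2])/c[0],1]); return c[3],d/np.linalg.norm(d)
def onz(c,p,z):
    o,d=ray(c,p); return o+d*(z-o[2])/d[2]
def tri(c1,p1,c2,p2):
    o1,d1=ray(c1,p1);o2,d2=ray(c2,p2)
    s=np.linalg.lstsq(np.c_[d1,-d2],o2-o1,rcond=None)[0]
    a,b=o1+s[0]*d1,o2+s[1]*d2; return (a+b)/2,np.linalg.norm(a-b)
def proj(c,P):
    q=c[4].T@(np.asarray(P)-c[3]); return np.array([c[1]+c[0]*q[0]/q[2],c[2]+c[0]*q[1]/q[2]])
def snap(n,name):
    im=eyes.snapshot(n); cv2.imwrite(f"pics/{name}.png",im[:,:,::-1]); return im
def rel(p,yaw_axis=None):
    """shift to p in tool axes /0.25"""
    o=bot.get_obs(); return R.from_rotvec(o["ee_rot"]).inv().apply(np.asarray(p)-o["tool_pos"])/0.25
E
python3 - <<'E'
from h import *
t,s=cam("top"),cam("side")
T=cv2.imread("pics/top0.png");S=cv2.imread("pics/side0.png")
def blob(I,x0,x1,y0,y1,th):
    m=(I[y0:y1,x0:x1].max(2)<th).astype(np.uint8)
    n,l,st,ce=cv2.connectedComponentsWithStats(m); k=1+st[1:,4].argmax()
    r=cv2.minAreaRect(np.argwhere(l==k)[:,::-1].astype(np.float32)); print(st[k],ce[k]+[x0,y0],r); return ce[k]+[x0,y0]
for th in (30,40,50):
    a=blob(T,390,435,275,315,th); b=blob(S,312,342,130,190,th); print(th,tri(t,a,s,b), onz(t,a,.108))
for p in [(198,287),(250,293),(225,290)]: print(p,onz(t,p,.094))
print("nuts etc"); print(tri(t,(201,285),s,(408,280)),tri(t,(249,294),s,(432,340)))
for n,p in dict(blue=(437,250),chan=(318,200),cup=(254,199),mag=(386,195)).items(): print(n,onz(t,p,0.02))
E
```

```text
Traceback (most recent call last):
ValueError: attempt to get argmax of an empty sequence
```

```bash
python3 - <<'E'
from h import *
t,s=cam("top"),cam("side")
T=cv2.imread("pics/top0.png");S=cv2.imread("pics/side0.png")
print(T[275:315,390:435].max(2).min(),S[130:190,312:342].max(2).min())
def blob(I,x0,x1,y0,y1,th):
    m=(I[y0:y1,x0:x1].max(2)<th).astype(np.uint8)
    n,l,st,ce=cv2.connectedComponentsWithStats(m)
    if n<2: return None
    k=1+st[1:,4].argmax()
    print(st[k],cv2.minAreaRect(np.argwhere(l==k)[:,::-1].astype(np.float32))); return ce[k]+[x0,y0]
for th in (30,40,50,60):
    a=blob(T,390,435,275,315,th); b=blob(S,312,342,130,190,th)
    if a is not None and b is not None: print(th,a,b,tri(t,a,s,b), onz(t,a,.108))
for p in [(198,287),(250,293),(225,290)]: print(p,onz(t,p,.094))
for n,p in dict(blue=(437,250),chan=(318,200),cup=(254,199),mag=(386,195)).items(): print(n,onz(t,p,0.02))
E
```

```text
35 18
[ 8  9 15 22 64] ((17.16470718383789, 20.75882339477539), (7.324574947357178, 24.350576400756836), 39.09385681152344)
[10 10 24 20 50] ((20.953039169311523, 20.60773468017578), (29.137128829956055, 3.7908010482788086), 41.987213134765625)
[  8   5  15  27 217] ((14.684932708740234, 18.506851196289062), (9.36329174041748, 26.685382843017578), 20.556045532226562)
40 [410.8  295.62] [326.82488479 148.48387097] (array([ 0.45339779, -0.25913384,  0.09428094]), np.float64(0.009064849428685122)) [ 0.44917892 -0.25478645  0.108     ]
[  9   7  29  24 261] ((23.109664916992188, 19.007434844970703), (31.034278869628906, 8.535950660705566), 37.5685920715332)
[  7   4  22  41 287] ((11.552698135375977, 23.06041145324707), (15.109198570251465, 39.699676513671875), 30.465543746948242)
50 [413.10344828 293.94252874] [326.56097561 149.29268293] (array([ 0.45511958, -0.26480696,  0.0882425 ]), np.float64(0.0021542245182425367)) [ 0.45364668 -0.26135088  0.108     ]
[  9   7  30  24 290] ((23.113344192504883, 19.038738250732422), (32.196044921875, 9.317914962768555), 37.30394744873047)
[  0   0  30  49 538] ((14.5, 24.0), (29.0, 48.0), 0.0)
60 [413.13448276 293.87931034] [324.28810409 146.        ] (array([ 0.45818746, -0.26515236,  0.10007133]), np.float64(0.009686062020864913)) [ 0.45381887 -0.26144431  0.108     ]
(198, 287) [0.48823276 0.33921697 0.094     ]
(250, 293) [0.46782629 0.19283811 0.094     ]
(225, 290) [0.47794655 0.2631118  0.094     ]
blue [ 0.58292797 -0.34989339  0.02      ]
chan [ 0.74159954 -0.0040183   0.02      ]
cup [0.74981364 0.18691218 0.02      ]
mag [ 0.75122163 -0.20673539  0.02      ]
```

Call:
apply_moves(steps=[[0, 0, 0.84, -1, -0.6, -0.24, 1], [0, 0, 0.84, -1, -0.6, -0.24, 1], [0, 0, 0.84, -1, -0.6, -0.24, 1], [0, 0, 0.84, -1, -0.6, -0.24, 1], [0, 0, 0.84, -1, -0.6, -0.24, 1], [0, 0, 0.84, -1, -0.6, -0.24, 1], [0, 0, 0.84, -1, -0.6, -0.24, 1], [0, 0, 0.84, -1, -0.6, -0.24, 1]])

```text
clock: 1.1
tool_pos: [0.4103, 0.3457, 0.3008]
ee_rot: [-2.365, -2.068, 0.001]
wrist_force: [0.6, -0.1, -0.4]
finger_gap: 0.0868
grasp_force: 0.0
```

```bash
python3 - <<'E'
from h import *
o=bot.get_obs(); print(o["tool_pos"],R.from_rotvec(o["ee_rot"]).as_matrix().round(3)); print(rel((.478,.263,.30)), np.linalg.norm(rel((.478,.263,.3)))*.25)
E
```

```text
[0.41030608 0.34569382 0.30081759] [[ 0.133  0.991 -0.001]
 [ 0.991 -0.133 -0.   ]
 [-0.    -0.001 -1.   ]]
[-0.29177688  0.31240725  0.00322677] 0.10687096510096407
```

```bash
python3 - <<'E'
from h import *
import pickle
o=bot.get_obs(); snap("wrist","w1"); pickle.dump(o,open("w1.pkl","wb"))
E
```

Call:
apply_moves(steps=[[0, 0, 0, -0.2, 0.31, 0, 1], [0, 0, 0, -0.2, 0.31, 0, 1], [0, 0, 0, -0.2, 0.31, 0, 1], [0, 0, 0, -0.2, 0.31, 0, 1]])

```text
clock: 1.65
tool_pos: [0.4799, 0.2865, 0.3009]
ee_rot: [-2.363, -2.069, 0.001]
wrist_force: [0.5, 0.1, -0.4]
finger_gap: 0.0869
grasp_force: 0.0
```

```bash
python3 - <<'E'
from h import *
import pickle
o=bot.get_obs(); b=snap("wrist","w2"); pickle.dump(o,open("w2.pkl","wb"))
a=cv2.imread("pics/w1.png")[:,:,::-1]
cv2.imwrite("pics/w12.png",cv2.resize(np.vstack([a,b])[:,:,::-1],None,fx=.62,fy=.62,interpolation=cv2.INTER_AREA))
print(o["tool_pos"])
E
```

```text
[0.47988947 0.28650564 0.30093569]
```

View pics/w12.png

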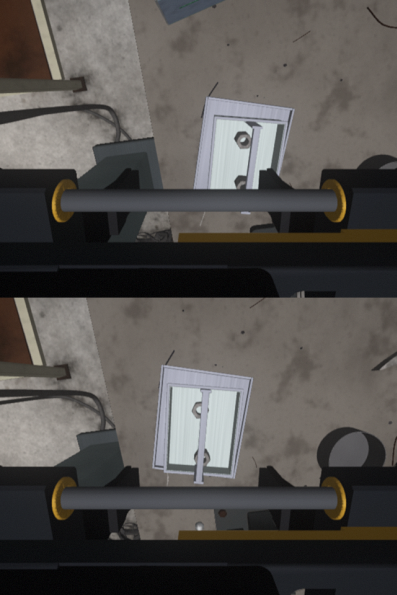

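w12: the lower picture (w2) shows the basket with its bar from about (334,145) to (323,298) in full pixels, and the nuts either side of the bar's ends at (318,180) and (330,257). The gripper's body covers rows below 310. I'll add a third view with a sideways baseline.

Call:
apply_moves(steps=[[0, 0, 0, -0.25, 0.3, 0, 1], [0, 0, 0, -0.25, 0.3, 0, 1], [0, 0, 0, -0.25, 0.3, 0, 1], [0, 0, 0, -0.25, 0.3, 0, 1]])

```text
clock: 2.2
tool_pos: [0.5456, 0.2152, 0.3012]
ee_rot: [-2.363, -2.068, 0.0]
wrist_force: [-0.6, 0.4, -0.9]
finger_gap: 0.087
grasp_force: 0.0
```

```bash
python3 - <<'E'
from h import *
import pickle
o=bot.get_obs(); b=snap("wrist","w3"); pickle.dump(o,open("w3.pkl","wb"))
c2=cam("wrist",pickle.load(open("w2.pkl","rb"))); c3=cam("wrist",o)
P=[.478,.263,.094]; q2,q3=proj(c2,P),proj(c3,P); print(q2,q3)
a=cv2.imread("pics/w2.png"); b=b[:,:,::-1]
def crop(I,q): x,y=q.astype(int); x0,y0=max(x-65,0),max(y-100,0); print(x0,y0); return cv2.resize(I[y0:y0+200,x0:x0+130],(390,600),interpolation=cv2.INTER_CUBIC)
cv2.imwrite("pics/c23.png",np.hstack([crop(a,q2),crop(b,q3)]))
E
```

```text
[322.06948382 237.6387823 ] [239.33516212 171.09220906]
257 137
174 71
```

View pics/c23.png

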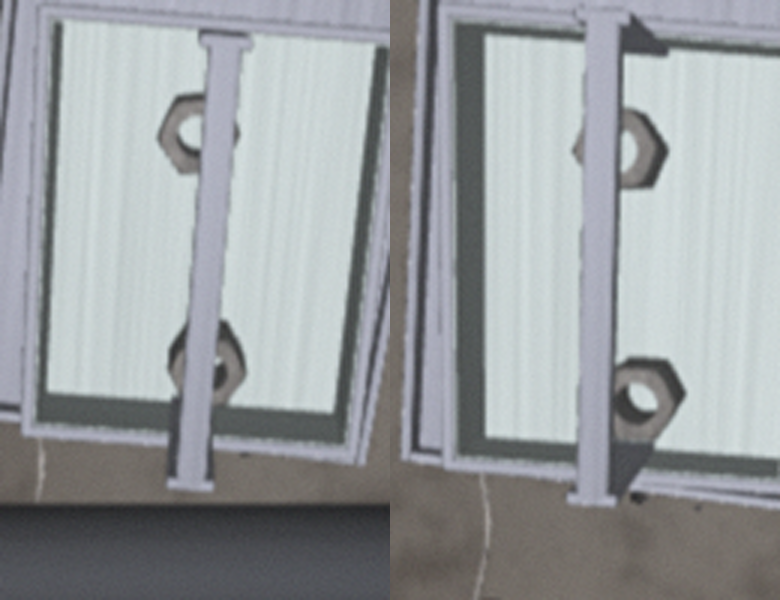

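The crops show the bar caps clearly. Left (w2): upper cap at (332.3,147.7), lower at (320.5,299.7). Right (w3): (245.3,73.7) and (241.5,239.3). Nuts lie below the bar on the centre line.

```bash
python3 - <<'E'
from h import *
import pickle
c2,c3=[cam("wrist",pickle.load(open(f"w{i}.pkl","rb"))) for i in (2,3)]
U,L=tri(c2,(332.3,147.7),c3,(245.3,73.7)),tri(c2,(320.5,299.7),c3,(241.5,239.3)); print(U,L)
d=U[0]-L[0]; print("len",np.linalg.norm(d),"mid",(U[0]+L[0])/2,"ang",np.degrees(np.arctan2(d[1],d[0])))
for c,u,l in ((c2,(332.3,147.7),(320.5,299.7)),(c3,(245.3,73.7),(241.5,239.3))):
    a,b=onz(c,u,.094),onz(c,l,.094); print("z.094",a,b,(a+b)/2,np.linalg.norm(a-b),np.degrees(np.arctan2(*(a-b)[[1,0]])))
# next: above the handle
yaw=np.radians(53); T=R.from_matrix(np.array([[np.cos(yaw),np.sin(yaw),0],[np.sin(yaw),-np.cos(yaw),0],[0,0,-1]]).astype(float))
o=bot.get_obs(); r=R.from_rotvec(o["ee_rot"]); print((r.inv()*T).as_rotvec()/(np.pi/2))
tgt=np.array([.454,-.262,.30])-.04*np.array([np.cos(yaw),np.sin(yaw),0]); print(rel(tgt))
E
```

```text
(array([0.49769807, 0.34332585, 0.09053056]), np.float64(0.0003693562928313803)) (array([0.4680381 , 0.19992195, 0.09267407]), np.float64(0.00033752807999809595))
len 0.14645472977947957 mid [0.48286809 0.2716239  0.09160232] ang 78.31438870136685
z.094 [0.49774742 0.34357128 0.094     ] [0.46823724 0.20064098 0.094     ] [0.48299233 0.27210613 0.094     ] 0.14594492758259833 78.33431489823458
z.094 [0.49812223 0.34262365 0.094     ] [0.4682343  0.20011853 0.094     ] [0.48317826 0.27137109 0.094     ] 0.14560562096466562 78.15490914566321
[-3.41274712e-04 -1.84826009e-04  3.26740231e-01]
[-2.08039275 -0.18896078  0.00434944]
```

Call:
apply_moves(steps=[[0, 0, 0.33, -1, -0.1, 0, 1], [0, 0, 0.33, -1, -0.1, 0, 1], [0, 0, 0.33, -1, -0.1, 0, 1], [0, 0, 0.33, -1, -0.1, 0, 1], [0, 0, 0.33, -1, -0.1, 0, 1]])

```text
clock: 2.88
tool_pos: [0.4872, -0.0326, 0.3016]
ee_rot: [2.818, 1.386, 0.0]
wrist_force: [-0.2, -0.2, 1.0]
finger_gap: 0.0871
grasp_force: 0.0
```

```bash
python3 - <<'E'
from h import *
yaw=np.radians(53)
print(rel(np.array([.454,-.262,.30])-.05*np.array([np.cos(yaw),np.sin(yaw),0])))
E
```

```text
[-1.00772109  0.45732865  0.00724872]
```

Call:
apply_moves(steps=[[0, 0, 0, -1, 0.6, 0, 1], [0, 0, 0, -1, 0.6, 0, 1], [0, 0, 0, -1, 0.6, 0, 1], [0, 0, 0, -1, 0.6, 0, 1], [0, 0, 0, -1, 0.6, 0, 1], [0, 0, 0, -1, 0.6, 0, 1]])

```text
clock: 3.62
tool_pos: [0.4559, -0.3207, 0.3009]
ee_rot: [-2.817, -1.39, -0.0]
wrist_force: [-0.3, -0.2, -0.7]
finger_gap: 0.087
grasp_force: 0.0
```

```bash
python3 - <<'E'
from h import *
import pickle
o=bot.get_obs(); snap("wrist","h1"); pickle.dump(o,open("h1.pkl","wb"))
E
```

Call:
apply_moves(steps=[[0, 0, 0, 0.1, -0.25, 0, 1], [0, 0, 0, 0.1, -0.25, 0, 1], [0, 0, 0, 0.1, -0.25, 0, 1], [0, 0, 0, 0.1, -0.25, 0, 1]])

```text
clock: 4.18
tool_pos: [0.422, -0.2621, 0.3022]
ee_rot: [2.814, 1.393, 0.001]
wrist_force: [0.2, -0.6, 0.2]
finger_gap: 0.087
grasp_force: 0.0
```

```bash
python3 - <<'E'
from h import *
import pickle
o=bot.get_obs(); b=snap("wrist","h2"); pickle.dump(o,open("h2.pkl","wb"))
c1=cam("wrist",pickle.load(open("h1.pkl","rb"))); c2=cam("wrist",o)
P=[.454,-.262,.1]; q1,q2=proj(c1,P),proj(c2,P); print(q1,q2,o["tool_pos"])
a=cv2.imread("pics/h1.png"); b=b[:,:,::-1]
def crop(I,q): x,y=q.astype(int); x0,y0=max(x-65,0),max(y-100,0); print(x0,y0); return cv2.resize(I[y0:y0+200,x0:x0+130],(390,600),interpolation=cv2.INTER_CUBIC)
cv2.imwrite("pics/ch12.png",np.hstack([crop(a,q1),crop(b,q2)]))
E
```

```text
[278.45751447 163.53829707] [348.34294175 192.68135147] [ 0.42199993 -0.26211458  0.3021818 ]
213 63
283 92
```

View pics/ch12.png

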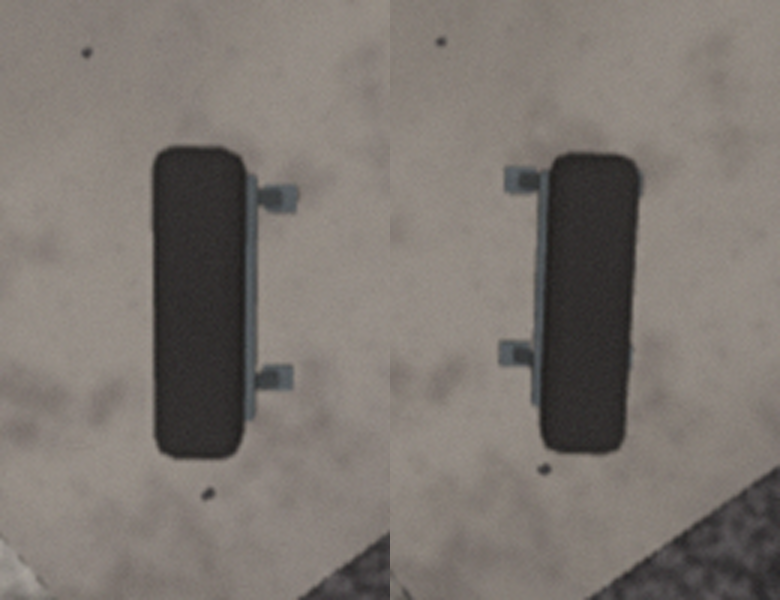

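The crops show a black rubber grip with a dark steel frame and feet (not blue), nearly vertical in the picture. Its centre is at about (279,164) in h1 and (348,193) in h2, so the choice is confirmed. Now segment and triangulate.

```bash
python3 - <<'E'
from h import *
import pickle
res=[]
for i,(x0,y0) in ((1,(213,63)),(2,(283,92))):
    c=cam("wrist",pickle.load(open(f"h{i}.pkl","rb"))); I=cv2.imread(f"pics/h{i}.png")[y0:y0+160,x0:x0+130]
    m=((I.max(2)<75)&(I.max(2).astype(int)-I.min(2)<14)).astype(np.uint8); m=cv2.morphologyEx(m,cv2.MORPH_OPEN,np.ones((7,7)))
    n,l,st,ce=cv2.connectedComponentsWithStats(m); k=1+st[1:,4].argmax()
    pts=np.argwhere(l==k)[:,::-1].astype(np.float32); r=cv2.minAreaRect(pts); print(r)
    b=cv2.boxPoints(r); b=b[np.argsort(b[:,1])]; u=b[:2].mean(0)+[x0,y0]; d=b[2:].mean(0)+[x0,y0]
    res.append((c,u,d))
(c1,u1,d1),(c2,u2,d2)=res
U,e=tri(c1,u1,c2,u2);D,e2=tri(c1,d1,c2,d2);C=(U+D)/2;v=U-D
print(U,D,e,e2,"C",C,"len",np.linalg.norm(v),"ang",np.degrees(np.arctan2(v[1],v[0])))
for c,u,d in res: 
    a,b=onz(c,u,.105),onz(c,d,.105); print((a+b)/2,np.linalg.norm(a-b),np.degrees(np.arctan2(*(a-b)[[1,0]])))
o=bot.get_obs();M=R.from_rotvec(o["ee_rot"]).as_matrix();print("tool x ang",np.degrees(np.arctan2(M[1,0],M[0,0])),"rel",rel([C[0],C[1],.098]))
E
```

```text
((66.0, 100.49999237060547), (29.999996185302734, 102.99998474121094), 0.0)
((65.51437377929688, 100.64057922363281), (30.255807876586914, 99.4005126953125), 2.2906100749969482)
[ 0.48139973 -0.22830286  0.0961697 ] [ 0.4254066  -0.29812544  0.10078124] 3.704046440677956e-06 0.00020071650745728058 C [ 0.45340316 -0.26321415  0.09847547] len 0.08961969482833754 ang 51.2726736551431
[ 0.45410262 -0.26345656  0.105     ] 0.08806569623815319 50.99003533449839
[ 0.45337282 -0.2624027   0.105     ] 0.08858460873067824 51.48261439228169
tool x ang 52.63697721830038 rel [0.07389558 0.10111584 0.81599469]
```

Call:
apply_moves(steps=[[0, 0, 0.015, 0.074, 0.1, 0.2, 1], [0, 0, 0.015, 0.074, 0.1, 0.4, 1], [0, 0, 0.015, 0.074, 0.1, 0.55, 1], [0, 0, 0.015, 0.074, 0.1, 0.68, 1], [0, 0, 0.015, 0.074, 0.1, 0.76, 1], [0, 0, 0.015, 0.074, 0.1, 0.815, 1], [0, 0, 0.015, 0.074, 0.1, 0.815, 1]])

```text
clock: 5.1
tool_pos: [0.4517, -0.2626, 0.0966]
ee_rot: [-2.831, -1.357, 0.001]
wrist_force: [-0.1, -0.6, -0.0]
finger_gap: 0.0868
grasp_force: 0.0
```

```bash
python3 - <<'E'
from h import *
print(rel([.4535,-.263,.098])); print(bot.get_obs()["wrist_force"])
E
```

```text
[ 0.00313255  0.00661938 -0.00562805]
[-0.11983122 -0.58243202 -0.00523832]
```

Good; close the fingers.

Call:
apply_moves(steps=[[0, 0, 0, 0.003, 0.005, -0.005, 0.3], [0, 0, 0, 0.003, 0.005, -0.005, 0.15], [0, 0, 0, 0.003, 0.005, -0.005, 0], [0, 0, 0, 0.003, 0.005, -0.005, 0], [0, 0, 0, 0.003, 0.005, -0.005, 0], [0, 0, 0, 0.003, 0.005, -0.005, 0]])

```text
clock: 5.85
tool_pos: [0.4534, -0.2629, 0.0987]
ee_rot: [-2.833, -1.358, 0.0]
wrist_force: [-0.2, -0.3, 0.5]
finger_gap: 0.0349
grasp_force: 0.0
```

Call:
apply_moves(steps=[[0, 0, 0, 0, 0, 0, 0], [0, 0, 0, 0, 0, 0, 0], [0, 0, 0, 0, 0, 0, 0], [0, 0, 0, 0, 0, 0, 0]])

```text
clock: 6.35
tool_pos: [0.4535, -0.2629, 0.0987]
ee_rot: [-2.833, -1.359, 0.0]
wrist_force: [0.3, 0.1, 0.3]
finger_gap: 0.0257
grasp_force: 30.0
```

Call:
apply_moves(steps=[[0, 0, 0, 0, 0, -0.05, 0], [0, 0, 0, 0, 0, -0.2, 0], [0, 0, 0, 0, 0, -0.4, 0], [0, 0, 0, 0, 0, -0.6, 0], [0, 0, 0, 0, 0, -0.75, 0], [0, 0, 0, 0, 0, -0.75, 0], [0, 0, 0, 0, 0, -0.75, 0]])

```text
clock: 7.22
tool_pos: [0.4529, -0.2624, 0.2848]
ee_rot: [-2.831, -1.358, 0.001]
wrist_force: [-0.4, -0.2, -3.5]
finger_gap: 0.0258
grasp_force: 30.0
```

```bash
python3 - <<'E'
from h import *
o=bot.get_obs(); print(o["tool_pos"],o["wrist_force"],o["finger_gap"])
M=R.from_rotvec(o["ee_rot"]).as_matrix();a=np.degrees(np.arctan2(M[1,0],M[0,0]));print(a,(a-78.3)/90, rel([.483,.2717,.286]))
snap("wrist","g1"); snap("side","g1s")
I=cv2.imread("pics/g1s.png"); c=cam("side"); q=proj(c,o["tool_pos"]).astype(int); print(q)
x0,y0=max(q[0]-60,0),max(q[1]-45,0)
cv2.imwrite("pics/g1c.png",np.hstack([cv2.resize(cv2.imread("pics/g1.png"),(400,300)),cv2.resize(I[y0:y0+90,x0:x0+120],(400,300),interpolation=cv2.INTER_CUBIC)]))
E
```

```text
[ 0.45285232 -0.26239117  0.2848056 ] [-0.37922407 -0.1534892  -3.48237397] 0.025789239741254313
51.241526021468715 -0.3006497108725698 [ 1.74141431 -1.24341876 -0.00224917]
[330  88]
```

View pics/g1c.png

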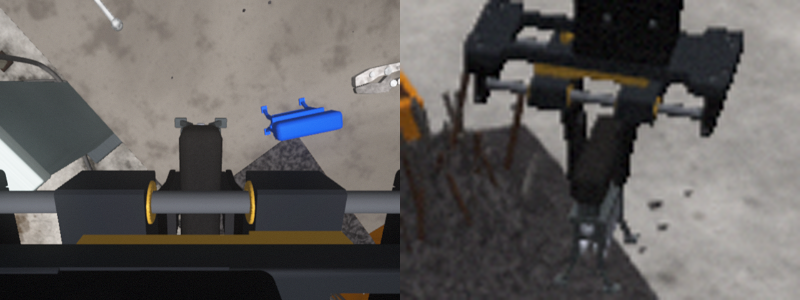

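g1c: the handle hangs straight in the fingers (grip centred at wrist (322,230), its feet symmetric at (291,197) and (355,197)). The blue one is untouched. Now carry it to the basket, higher over the vise.

Call:
apply_moves(steps=[[0, 0, -0.03, 0.08, -0.05, -0.1, 0], [0, 0, -0.08, 0.22, -0.15, -0.15, 0], [0, 0, -0.13, 0.36, -0.25, -0.15, 0], [0, 0, -0.18, 0.5, -0.35, -0.15, 0], [0, 0, -0.23, 0.64, -0.45, -0.15, 0], [0, 0, -0.27, 0.77, -0.55, -0.15, 0], [0, 0, -0.3, 0.87, -0.62, -0.15, 0], [0, 0, -0.3, 0.87, -0.62, -0.15, 0]])

```text
clock: 8.32
tool_pos: [0.468, 0.0057, 0.3219]
ee_rot: [-2.432, -1.985, 0.003]
wrist_force: [-0.9, -0.6, -3.1]
finger_gap: 0.0259
grasp_force: 30.0
```

```bash
python3 - <<'E'
from h import *
o=bot.get_obs();M=R.from_rotvec(o["ee_rot"]).as_matrix();a=np.degrees(np.arctan2(M[1,0],M[0,0]));print(o["tool_pos"],a,(a-78.3)/90, rel([.483,.2717,.286]))
E
```

```text
[0.46800125 0.00569742 0.3218908 ] 78.44418705666837 0.0016020784074263538 [ 1.05441315 -0.1538944   0.14441996]
```

Call:
apply_moves(steps=[[0, 0, 0, 0.1, -0.02, 0, 0], [0, 0, 0, 0.28, -0.05, 0, 0], [0, 0, 0, 0.46, -0.08, 0, 0], [0, 0, 0, 0.64, -0.1, 0.05, 0], [0, 0, 0, 0.82, -0.13, 0.1, 0], [0, 0, 0, 1, -0.154, 0.14, 0], [0, 0, 0, 1, -0.154, 0.14, 0], [0, 0, 0, 1, -0.154, 0.14, 0]])

```text
clock: 9.32
tool_pos: [0.4819, 0.2554, 0.2876]
ee_rot: [-2.438, -1.982, 0.004]
wrist_force: [0.8, -0.1, -2.5]
finger_gap: 0.0257
grasp_force: 30.0
```

```bash
python3 - <<'E'
from h import *
import pickle
o=bot.get_obs(); print(o["tool_pos"],o["wrist_force"],rel([.483,.2717,.2]))
M=R.from_rotvec(o["ee_rot"]).as_matrix();print(np.degrees(np.arctan2(M[1,0],M[0,0])))
pickle.dump(o,open("p1.pkl","wb")); I=snap("wrist","p1"); c=cam("wrist",o)
for y in (-.026,.026): print("foot pred",proj(c,o["tool_pos"]+M@np.array([.036,y,.095])))
print("bar end pred",proj(c,[.498,.343,.094]))
cv2.imwrite("pics/p1c.png",cv2.resize(I[90:290,220:420,::-1],(600,600),interpolation=cv2.INTER_CUBIC))
E
```

```text
[0.48188208 0.25536602 0.28757493] [ 0.7568243  -0.11311131 -2.48084153] [ 0.06554321 -0.00841223  0.3501885 ]
78.22299275612083
foot pred [278.80083506 191.27565077]
foot pred [362.58628181 191.31555437]
bar end pred [318.47310317 110.54746699]
```

View pics/p1c.png

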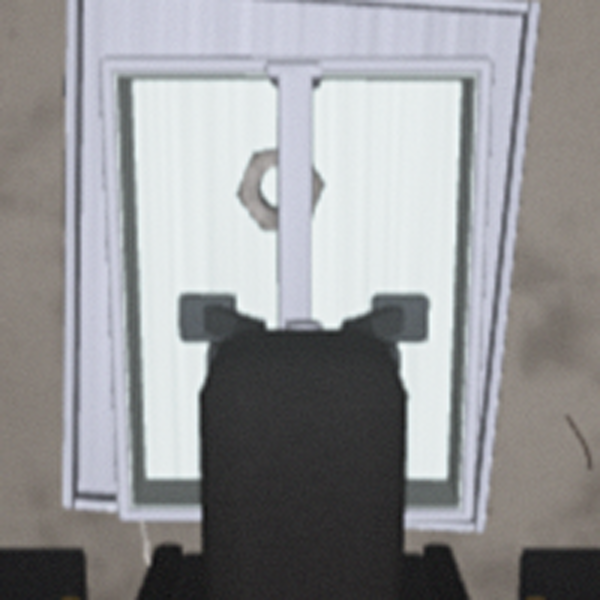

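p1c: the handle is over the bar. The bar is vertical in the picture at column 318.3, with its far cap at (318,110.7), predicted (318.5,110.5). The grip and feet are centred at 321, so a correction of about 2 mm along −y tool is needed, matching the computed one.

Call:
apply_moves(steps=[[0, 0, 0, 0.03, -0.005, 0, 0], [0, 0, 0, 0.065, -0.009, 0, 0], [0, 0, 0, 0.065, -0.009, 0.1, 0], [0, 0, 0, 0.065, -0.009, 0.2, 0], [0, 0, 0, 0.065, -0.009, 0.28, 0], [0, 0, 0, 0.065, -0.009, 0.34, 0], [0, 0, 0, 0.065, -0.009, 0.34, 0], [0, 0, 0, 0.065, -0.009, 0.34, 0]])

```text
clock: 10.38
tool_pos: [0.4837, 0.2729, 0.2046]
ee_rot: [2.437, 1.982, 0.002]
wrist_force: [-0.2, -0.4, -3.2]
finger_gap: 0.0255
grasp_force: 30.0
```

```bash
python3 - <<'E'
from h import *
o=bot.get_obs(); print(o["tool_pos"],o["wrist_force"],rel([.483,.2717,.148]))
M=R.from_rotvec(o["ee_rot"]).as_matrix();print(M.round(4),np.degrees(np.arctan2(M[1,0],M[0,0])))
E
```

```text
[0.48369033 0.27293298 0.20464207] [-0.17887918 -0.44264066 -3.15247149] [-0.00556529 -0.00196319  0.22656192]
[[ 2.038e-01  9.790e-01  1.300e-03]
 [ 9.790e-01 -2.038e-01  5.000e-04]
 [ 8.000e-04  1.200e-03 -1.000e+00]] 78.24011517889865
```

Call:
apply_moves(steps=[[0, 0, 0, -0.004, -0.002, 0.04, 0], [0, 0, 0, -0.004, -0.002, 0.08, 0], [0, 0, 0, -0.004, -0.002, 0.11, 0], [0, 0, 0, -0.004, -0.002, 0.11, 0], [0, 0, 0, -0.004, -0.002, 0.11, 0]])

```text
clock: 11.0
tool_pos: [0.4825, 0.2719, 0.1763]
ee_rot: [-2.437, -1.982, -0.0]
wrist_force: [1.1, 0.2, -2.6]
finger_gap: 0.0256
grasp_force: 30.0
```

```bash
python3 - <<'E'
from h import *
o=bot.get_obs(); print(o["tool_pos"],o["wrist_force"],o["torque"],rel([.483,.2717,.148]))
I=snap("side","s2"); c=cam("side"); q=proj(c,[.483,.2717,.1]).astype(int)
J=snap("wrist","p2")
cv2.imwrite("pics/s2c.png",np.hstack([cv2.resize(J[60:260,220:420,::-1],(400,400),interpolation=cv2.INTER_CUBIC),cv2.resize(I[q[1]-50:q[1]+50,q[0]-50:q[0]+50,::-1],(400,400),interpolation=cv2.INTER_CUBIC)]))
E
```

```text
[0.48252089 0.27189012 0.17632245] [ 1.10423823  0.21770505 -2.64326584] [-0.10556533  0.03960722  0.02201071] [-0.00036248  0.00202597  0.11328986]
```

View pics/s2c.png

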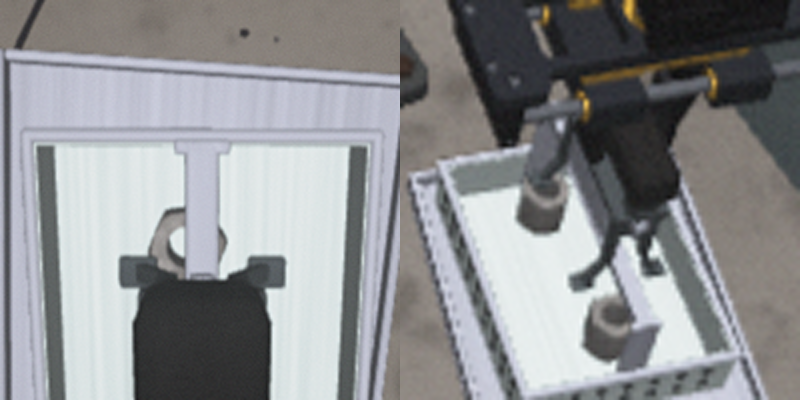

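s2c: the bar enters the slot between the feet. In the wrist view, the bar centre is at (321,160) and the feet are centred at (321.7,195), under 1 mm off. Press down.

Call:
apply_moves(steps=[[0, 0, 0, 0, 0, 0.02, 0], [0, 0, 0, 0, 0, 0.04, 0], [0, 0, 0, 0, 0, 0.055, 0], [0, 0, 0, 0, 0, 0.07, 0], [0, 0, 0, 0, 0, 0.085, 0], [0, 0, 0, 0, 0, 0.1, 0], [0, 0, 0, 0, 0, 0.11, 0], [0, 0, 0, 0, 0, 0.11, 0]])

```text
clock: 12.1
tool_pos: [0.4816, 0.2715, 0.1476]
ee_rot: [-2.437, -1.982, 0.003]
wrist_force: [0.0, 1.0, -3.0]
finger_gap: 0.0258
grasp_force: 30.0
```

Call:
apply_moves(steps=[[0, 0, 0, 0, 0, 0.004, 0], [0, 0, 0, 0, 0, 0.004, 0]])

```text
clock: 12.35
tool_pos: [0.4822, 0.2717, 0.1475]
ee_rot: [-2.437, -1.982, 0.001]
wrist_force: [-0.3, 0.4, -2.5]
finger_gap: 0.0259
grasp_force: 30.0
```

Call:
apply_moves(steps=[[0, 0, 0, 0, 0, 0.004, 0], [0, 0, 0, 0, 0, 0.004, 0]])

```text
clock: 12.6
tool_pos: [0.4824, 0.2719, 0.1474]
ee_rot: [2.437, 1.982, 0.0]
wrist_force: [-3.3, -1.0, 4.4]
finger_gap: 0.0258
grasp_force: 30.0
```

Call:
apply_moves(steps=[[0, 0, 0, 0, 0, 0.008, 0], [0, 0, 0, 0, 0, 0.008, 0]])

```text
clock: 12.85
tool_pos: [0.4826, 0.2719, 0.1474]
ee_rot: [2.437, 1.982, 0.001]
wrist_force: [-9.0, -3.9, 17.3]
finger_gap: 0.0258
grasp_force: 30.0
```

```bash
python3 - <<'E'
from h import *
o=bot.get_obs(); print(o["tool_pos"],o["wrist_force"],o["torque"])
I=snap("side","s3"); c=cam("side"); q=proj(c,[.483,.2717,.1]).astype(int)
J=snap("wrist","p3")
cv2.imwrite("pics/s3c.png",np.hstack([cv2.resize(J[60:260,220:420,::-1],(400,400),interpolation=cv2.INTER_CUBIC),cv2.resize(I[q[1]-40:q[1]+60,q[0]-50:q[0]+50,::-1],(400,400),interpolation=cv2.INTER_CUBIC)]))
E
```

```text
[0.48261656 0.27192968 0.14736265] [-9.01630051 -3.90672847 17.26648044] [-0.83826     1.92951414 -0.04667767]
```

View pics/s3c.png

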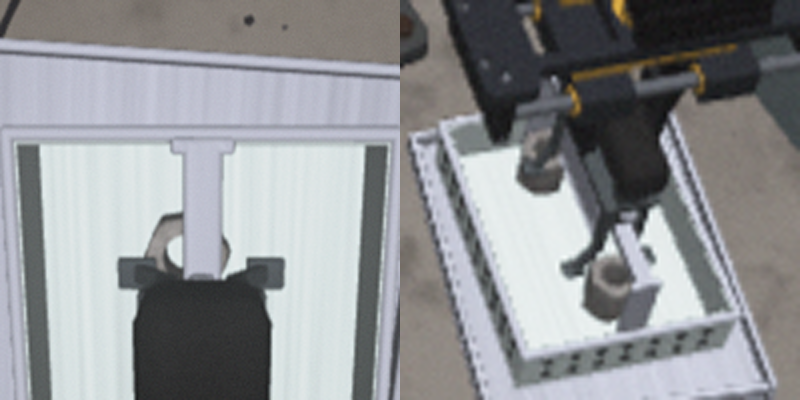

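s3c: the bar runs through the slot up to the seat (rising force at z 0.1474), nuts are in place, basket still in the tray. Relieve the press, then start the lift.

Call:
apply_moves(steps=[[0, 0, 0, 0, 0, -0.014, 0], [0, 0, 0, 0, 0, -0.014, 0], [0, 0, 0, 0, 0, -0.02, 0], [0, 0, 0, 0, 0, -0.04, 0], [0, 0, 0, 0, 0, -0.06, 0], [0, 0, 0, 0, 0, -0.08, 0], [0, 0, 0, 0, 0, -0.08, 0]])

```text
clock: 13.82
tool_pos: [0.4828, 0.272, 0.1653]
ee_rot: [2.437, 1.982, 0.002]
wrist_force: [0.6, -0.3, -8.1]
finger_gap: 0.0257
grasp_force: 30.0
```

Call:
apply_moves(steps=[[0, 0, 0, 0, 0, -0.03, 0], [0, 0, 0, 0, 0, -0.08, 0], [0, 0, 0, 0, 0, -0.14, 0], [0, 0, 0, 0, 0, -0.2, 0], [0, 0, 0, 0, 0, -0.26, 0], [0, 0, 0, 0, 0, -0.3, 0], [0, 0, 0, 0, 0, -0.32, 0], [0, 0, 0, 0, 0, -0.33, 0]])

```text
clock: 14.82
tool_pos: [0.4823, 0.2718, 0.2472]
ee_rot: [-2.437, -1.982, 0.0]
wrist_force: [-0.6, 0.3, -8.0]
finger_gap: 0.0256
grasp_force: 30.0
```

Call:
apply_moves(steps=[[0, 0, 0, 0, 0, 0, 0], [0, 0, 0, 0, 0, 0, 0], [0, 0, 0, 0, 0, 0, 0], [0, 0, 0, 0, 0, 0, 0], [0, 0, 0, 0, 0, 0, 0], [0, 0, 0, 0, 0, 0, 0], [0, 0, 0, 0, 0, 0, 0], [0, 0, 0, 0, 0, 0, 0]])

```text
clock: 15.82
tool_pos: [0.4824, 0.2719, 0.2473]
ee_rot: [2.437, 1.982, 0.0]
wrist_force: [0.7, -0.3, -8.7]
finger_gap: 0.0257
grasp_force: 30.0
```

```bash
python3 - <<'E'
from h import *
o=bot.get_obs(); print(o["tool_pos"],o["wrist_force"],o["torque"])
I=snap("side","s4"); c=cam("side"); q=proj(c,[.483,.2717,.15]).astype(int)
J=snap("wrist","p4")
cv2.imwrite("pics/s4c.png",np.hstack([cv2.resize(J[:320,160:480,::-1],(400,400),interpolation=cv2.INTER_CUBIC),cv2.resize(I[q[1]-60:q[1]+100,q[0]-80:q[0]+80,::-1],(400,400),interpolation=cv2.INTER_CUBIC)]))
E
```

```text
[0.48242619 0.27186333 0.24728343] [ 0.70094922 -0.29483394 -8.67318602] [-0.10144603  0.08249085 -0.01806905]
```

View pics/s4c.png

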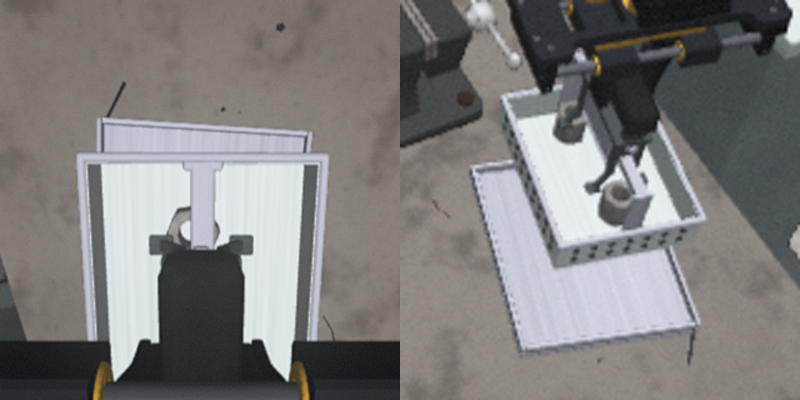

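s4c: the basket hangs level about 10 cm over the tray, both nuts inside, held only by the handle. Force is steady at −8.7 N. Hand in.

```bash
python3 -c "
from plant import bot
print(bot.close_job())"
```

```text
the job is handed in; nothing more can be done
None
```

I pressed the black clip-on handle home on the basket bar and lifted the basket about 10 cm above the tray. It was level and still with both nuts in it when I handed the job in. I took the jaws to be shut from the press force and the lift, without seeing them directly, and the hand-in gave no verdict.

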